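Lock the shop's display turntable with its square key

ROBOT

A 6-joint arm with a two-finger parallel gripper is mounted at the origin on the work surface. World frame = base frame: x ahead of the robot, y to its left, z up, the work surface at z = 0. Lengths are in m, angles in rad, forces in N, time in s.
With the tool pointing down it reaches from about 0.275 to 0.975 m from the base axis. Payload 8.4 kg.
Tool frame: the origin (TCP) lies at the very end of the fingers, on their centre line; the grasp point (between the pads) lies ctrl.pinch_z behind it (ctrl.pinch_z is the distance from the TCP to the grasp point, in m); z points along the fingers, y is the line along which they close (so a half turn about z gives the same grasp; the last joint's range is limited). The gripper opens to 92 mm and grips with 3 to 60 N. Pads are 20 mm wide; open, the fingers measure 128 mm over their backs; the gripper's body (75 mm by 189 mm) begins 69 mm behind the grasp point.
Start: joints at [1.196, 0.353, 1.633, -0, 1.155, -0.002], TCP at [0.228, 0.582, 0.215] pointing down, gripper open.
Joint ranges: [-2.63, 2.63], [-0.92, 2.1], [0.06, 2.66], [-1.3, 4.44], [0, 2.69], [-3.02, 3.02]. Speed limits (rad/s): [2.22, 2.22, 2.79, 3.14, 3.14, 3.14].

INTERFACE

Orientations are given as [roll, pitch, yaw] about the fixed x, y, z axes, in that order (R = Rz(yaw) Ry(pitch) Rx(roll)).
In Python, from rig import ctrl, effector, kin, telemetry, get_image, workorder gives the robot as it stands. Calls block until the motion is done:
- ctrl.move_pose(position, orientation): joint-space move of the TCP to a pose.
- ctrl.move_straight(position, rate=0.15, attitude=None): straight line of the TCP; attitude=None keeps the orientation; rate is the mean speed in m/s.
- ctrl.goto_joints(angles): joint-space move.
- effector.move_gripper(opening): finger opening in m; the grip force is fixed at half the most; returns when the fingers have stopped.
- ctrl.dwell(seconds).
- kin.ik(position, orientation): joint angles nearest the present ones, or None.
- telemetry.get_obs(): the state.
- get_image(name): name is "scene" or "top" or "wrist"; returns a dict with "frame" (420x560x3 uint8, red, green, blue), "z_map" (420x560 float32, m along the optical axis (not along the pixel's ray), 0 where there is no reading), "mtx" (3x3 intrinsics, pixels), "eye" and "orientation" of the camera in the world; the wrist camera has in their place "mount" (4x4, takes a point from camera to tool coordinates, whose origin is the TCP and whose axes are the flange's). Camera axes: x right, y up, looking along -z (the intrinsics and any distortion apply to the point x, -y, -z); pixel columns grow to the right and rows downward; lengths in m; the calibration is good to about 2 mm. A picture is of the moment at which its call begins: read the wrist's pose just before it.
A pose or a line that the arm cannot do raises ctrl.IKError and nothing moves.
- workorder.sign_off(): hands the job in; it is judged then, once.
The state is a dict: "time_s": time; "q": joint angles; "qd": joint speeds; "joint_torque": joint torques, N m; "eef_pos": TCP position; "tcp_rot": TCP orientation; "wrist_force": force on the tool from outside, world axes, zero at the start; "torque": the same for the moment, N m; "finger_gap": finger opening in m; "grasp_force": force on a finger pad.
Only numpy, scipy, OpenCV 4.12 (cv2) and the standard library are available. Lean on these libraries where they do the work, as an engineer would, in place of code of your own. Each camera call takes 0.05 s, during which the arm holds its last target. There are 200 camera calls.

TASK

Push the red key down onto the square steel drive of the blue display stand until the spring balls click and it sits fully home, then turn it until its bar lies in line with the two yellow marks, so that the turntable is locked. Feel for the square and press gently, never with more than about 50 newtons, let go of the key, and leave the box on the turntable, the paint bottle and the paint jar alone.

Things in the scene. Friction and masses are not known exactly. Their poses are not given: they have to be found in the camera images.
- key_grip (a point): Grip point of the upright key, in its red bar on the key's axis, 52 mm above the socket's mouth, 18 mm below the top; z up. Bar: 70 mm long (this x), 20 mm thick (y), 40 mm high, white line on top. Below it the steel socket, 42 x 42 mm, 30 mm high, is wider than the bar, so fingertips beside the bar must stay over 30 mm above the mouth. About 0.22 kg.
- key_mouth (a point): Centre of the key's open underside, the socket's mouth (on the counter at the start). The square hole is 25.8 x 25.8 mm, 26 mm deep, its sides parallel to the bar's x and y, with a 45 degree lead-in from 32 mm at the mouth, and inside, from 7.5 to 18.5 mm above the mouth, a dimple groove for the spring balls.
- drive_foot (a point): Centre of the upper face of the round steel collar (radius 26 mm) at the drive's foot, 4 mm above the top of the blue fixed stand (140 mm along x, 270 along y, 40 high). The two yellow marks lie on this frame's x axis, 36 to 66 mm either side. This frame belongs to the stand and does not turn with the drive. Key fully home: mouth on collar, key_grip 52 mm above this point.
- drive_top (a point): Centre of the top of the square steel drive, 24 x 24 mm, 22 mm above the collar. Drive and collar turn together, stiffly (0.12 N m), and sink on a spring, 1 mm per 7 N, up to 4 mm. Its angle is NOT given (this frame is the stand's): its sides start anywhere from 16 to 74 degrees off the stand's x axis. The key fits at any of four quarter turns; it slips on within about 4 degrees; off-angle it rests on the top, sinking up to 3 mm into the lead-in as the angle nears.
- drive_balls (a point): On the drive's axis, 12 mm above the collar, level with two brass spring balls that stand 3.5 mm out of two opposite faces. The socket meets them about 13 mm before home; pressing it over them takes about 8 to 15 N, then it slides on easily and clicks into its groove at the collar. Pressing over 50 N (all contact forces added) harms the drive.
- box_mid (a point): Centre of the small cardboard puzzle box, 50 x 36 x 45 mm high, green top, on the stand's wooden turntable (radius 56 mm, 12 mm high, 135 mm along the stand's y from the drive); leave it alone.
- bottle_mid (a point): Centre of the yellow paint bottle with black cap, radius 26 mm, 120 mm high; leave it alone.
- jar_mid (a point): Centre of the blue paint jar with white lid, radius 26 mm, 55 mm high; leave it alone.

How it is judged:
On the way, in this order (a step that is already met when the one before it is completed fails the run):
1. the key is pushed fully home on the drive, past the click, before its bar is in line with the marks (z of key_grip in the frame of drive_foot between 0.045 and 0.054 m and horizontal distance between key_grip and drive_foot below 0.004 m and angle between key_grip's own z axis and vertical below 0.1 rad), for 0.1 s.
2. the seated key is turned until its bar is in line with the yellow marks (all of step 1 and angle between the x axis of key_grip and the x axis of drive_foot, either way round below 0.15 rad), for 0.2 s.
At the end, for the whole second after the job is handed in: The key is fully home on the drive (mouth within 2 mm of the collar, upright, centred within 4 mm), its bar within 0.15 rad of the line of the yellow marks (either way round), at rest and released; box, bottle and jar within 20 mm of where they began (all of step 2 and linear speed of key below 0.02 m/s and distance of each of box_mid, bottle_mid, jar_mid from where it was at the start of the episode below 0.02 m); the robot touches nothing.
It fails at once if the key is pressed on the drive with more than 50 N (contact force between key and spindle above 50 N).
It fails at once if the puzzle box is pushed away or knocked over (distance of box_mid from where it was at the start of the episode above 0.02 m).
It fails at once if the paint bottle is pushed away or knocked over (distance of bottle_mid from where it was at the start of the episode above 0.02 m).
It fails at once if the paint jar is pushed away or knocked over (distance of jar_mid from where it was at the start of the episode above 0.02 m).
It also fails if it takes over 72 s, if anything falls off the work surface, if the arm or the gripper's body presses on something with over 40 N, if the wrist force passes 120 N, or if a joint passes its speed limit or range.

## Working session

There is one attempt and no reset: what is moved stays moved. The work goes in short steps, each a Python script; the robot and the scene stay as the last script left them, time stands still between calls to the robot, and variables do not carry over. Pictures are saved under pics/ and viewed, at most 10 in all, crops included, and the job is handed in when it is done.

```bash
ls; mkdir -p pics
cat > h.py <<'E'
import numpy as np, cv2
from scipy.spatial.transform import Rotation as R
from rig import ctrl, effector, kin, telemetry, get_image, workorder
def rot(o):
    o=np.asarray(o,float)
    return o if o.shape==(3,3) else (R.from_euler('xyz',o).as_matrix() if o.size==3 else R.from_quat(o).as_matrix())
def shot(name):
    ob=telemetry.get_obs(); im=get_image(name)
    if name=='wrist':
        T=np.eye(4);T[:3,:3]=rot(ob['tcp_rot']);T[:3,3]=ob['eef_pos'];T=T@np.array(im['mount'])
    else:
        T=np.eye(4);T[:3,:3]=rot(im['orientation']);T[:3,3]=im['eye']
    im['T']=T; return im
def cloud(im):
    z=im['z_map'].astype(float);h,w=z.shape;K=np.array(im['mtx'])
    v,u=np.mgrid[:h,:w]
    p=np.stack([(u-K[0,2])/K[0,0]*z,-(v-K[1,2])/K[1,1]*z,-z],-1)
    P=p@im['T'][:3,:3].T+im['T'][:3,3]; P[z<=0]=np.nan
    return P
def save(im,n): cv2.imwrite('pics/'+n,im['frame'][:,:,::-1])
E
python3 - <<'E'
from h import *
ims={n:shot(n) for n in('scene','top','wrist')}
cv2.imwrite('pics/a.png',cv2.resize(np.vstack([np.hstack([ims['scene']['frame'],ims['top']['frame']]),np.hstack([ims['wrist']['frame']]*2)])[:,:,::-1],(800,600)))
for n,im in ims.items(): print(n,{k:(v if k not in('frame','z_map') else None) for k,v in im.items()})
o=telemetry.get_obs();print(o,ctrl.pinch_z)
import pickle;pickle.dump(ims,open('i.pkl','wb'))
E
```

```text
pics
scene {'frame': None, 'z_map': None, 'mtx': array([[436.29779839,   0.        , 282.66114398],
       [  0.        , 436.29779839, 211.78385243],
       [  0.        ,   0.        ,   1.        ]]), 'eye': array([ 1.11863353, -0.63621066,  0.799387  ]), 'orientation': array([0.86207215, 0.00734065, 0.75017912]), 'T': array([[ 0.73154705, -0.43966363,  0.52109002,  1.11863353],
       [ 0.68175144,  0.47995117, -0.55214296, -0.63621066],
       [-0.00734059,  0.75917243,  0.65084817,  0.799387  ],
       [ 0.        ,  0.        ,  0.        ,  1.        ]])}
top {'frame': None, 'z_map': None, 'mtx': array([[478.40379433,   0.        , 280.3239648 ],
       [  0.        , 478.40379433, 203.68287855],
       [  0.        ,   0.        ,   1.        ]]), 'eye': array([ 0.46294606, -0.02529322,  1.23194484]), 'orientation': array([ 0.06599382, -0.00434605, -1.59158942]), 'T': array([[-0.0207914 ,  0.99761346, -0.0658415 ,  0.46294606],
       [-0.99977439, -0.0204598 ,  0.00570676, -0.02529322],
       [ 0.00434603,  0.0659453 ,  0.99781377,  1.23194484],
       [ 0.        ,  0.   
[... 817 characters left out ...]
  ,  1.        ]])}
{'time_s': 0.15, 'q': array([ 1.19563191e+00,  3.53465654e-01,  1.63397700e+00,  9.20386482e-06,
        1.15520446e+00, -2.41404716e-03]), 'qd': array([-0.00117494, -0.00067211, -0.00348788,  0.00148106,  0.000548  ,
        0.00019258]), 'joint_torque': array([-1.73212588e-04, -5.94205785e+01, -3.34469354e+01,  6.98150229e-02,
        2.04507314e-02, -4.99869680e-05]), 'eef_pos': array([0.22747387, 0.58171576, 0.21404491]), 'tcp_rot': array([-3.14053822e+00, -1.09619726e-05,  2.76883856e+00]), 'wrist_force': array([-0.20454406, -0.40692869,  0.42859889]), 'torque': array([0.02791924, 0.02717954, 0.02928876]), 'grasp_force': 0.0, 'finger_gap': 0.09212340905853628} 0.0187
```

View pics/a.png

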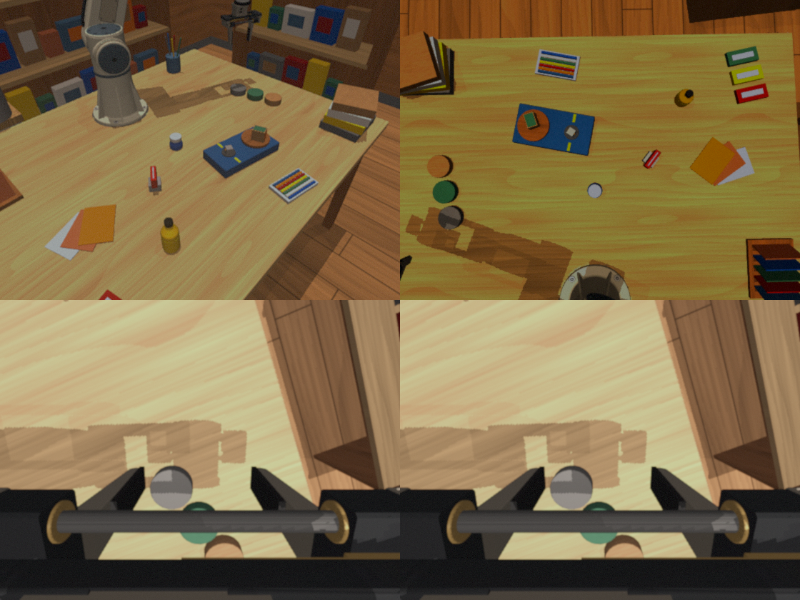

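The scene view shows the key at about (153,180), the stand at (240,150), the jar at (176,140) and the bottle at (170,235). In the top view the key is at (652,158), the drive at (571,132), the jar at (595,190) and the bottle at (685,97). Those are collage pixels. Next I segment and get rough positions.

Run:
```python
from h import *
import pickle
ims=pickle.load(open('i.pkl','rb'))
for n in('top','scene'):
    im=ims[n];P=cloud(im);hsv=cv2.cvtColor(im['frame'],cv2.COLOR_RGB2HSV);H,S,V=[hsv[...,i].astype(int) for i in range(3)]
    x,y,z=P[...,0],P[...,1],P[...,2]
    reg=(x>.3)&(x<1.0)&(abs(y)<.6)
    for nm,m in dict(red=((H<8)|(H>172))&(S>150)&(z>.02),blue=(H>100)&(H<125)&(S>130)&(z>.02),yel=(H>22)&(H<34)&(S>150)&(z>.036)&(z<.06)).items():
        m=m&reg; c,l,st,ce=cv2.connectedComponentsWithStats(m.astype(np.uint8))
        for i in range(1,c):
            if st[i,4]>15:
                q=P[l==i]; print(n,nm,st[i,4],ce[i].round(),np.median(q,0).round(3),q.min(0).round(3),q.max(0).round(3))
                if nm=='blue' or nm=='red': print('   rect',cv2.minAreaRect(q[:,:2].astype(np.float32)*1000))
    hh=z[(z>.015)&reg];print(np.nanmedian(z[reg]))
```

```text
top red 254 [484. 132.] [ 0.711 -0.556  0.022] [ 0.688 -0.6    0.02 ] [ 0.747 -0.524  0.028]
   rect ((717.3425903320312, -565.2523193359375), (48.6982307434082, 77.95455932617188), 11.581439971923828)
top red 195 [352. 222.] [ 0.491 -0.207  0.07 ] [ 0.46  -0.235  0.043] [ 0.52  -0.182  0.076]
   rect ((490.67730712890625, -208.3824920654297), (19.82644271850586, 68.48873901367188), 51.42550277709961)
top blue 3578 [225. 183.] [0.59  0.104 0.04 ] [ 0.512 -0.011  0.032] [0.693 0.274 0.048]
   rect ((602.8250122070312, 131.3075408935547), (267.0174255371094, 136.7921905517578), 78.54006958007812)
top yel 39 [244. 165.] [0.64  0.057 0.042] [0.628 0.051 0.037] [0.653 0.062 0.046]
top yel 38 [236. 205.] [0.54  0.078 0.042] [0.528 0.073 0.037] [0.553 0.084 0.047]
0.0013753718791238434
scene red 157 [215. 249.] [ 0.51  -0.223  0.069] [ 0.458 -0.235  0.034] [ 0.52  -0.185  0.074]
   rect ((489.832275390625, -208.05795288085938), (17.36101531982422, 70.04480743408203), 51.236812591552734)
scene red 128 [153. 414.] [ 0.7   -0.535  0.021] [ 0.686 -0.559  0.02 ] [ 0.731 -0.523  0.025]
   rect ((703.8714599609375, -532.9465942382812), (52.782691955566406, 23.328166961669922), 43.021156311035156)
scene blue 964 [334. 212.] [0.617 0.107 0.04 ] [ 0.522 -0.008  0.035] [0.691 0.254 0.045]
   rect ((603.3793334960938, 129.7848358154297), (261.9168395996094, 133.58511352539062), 78.96529388427734)
scene yel 18 [308. 203.] [0.539 0.079 0.042] [0.524 0.075 0.04 ] [0.549 0.085 0.043]
scene yel 22 [332. 224.] [0.638 0.059 0.042] [0.627 0.053 0.037] [0.651 0.065 0.045]
0.0006995271405080827
```

Run:
```python
from h import *
import pickle
out={}
for nm,(t,yaws,z) in dict(key=((.491,-.208),(np.radians(-38.6),),.17),drive=((.59,.0675),(np.radians(-11.5),np.radians(-60)),.18)).items():
    for k,yaw in enumerate(yaws):
        p=[t[0]-.06*np.cos(yaw),t[1]-.06*np.sin(yaw),z]
        print(kin.ik(p,[np.pi,0,yaw]))
        ctrl.move_pose(p,[np.pi,0,yaw]); ctrl.dwell(.3)
        out[nm+str(k)]=shot('wrist')
print(telemetry.get_obs()['time_s'])
pickle.dump(out,open('w.pkl','wb'))
f=[out[k]['frame'] for k in ('key0','drive0')]
cv2.imwrite('pics/b.png',np.hstack([f[0][40:300,90:470],f[1][40:300,90:470]])[:,:,::-1])
```

```text
[-3.69848449e-01  1.73423424e-01  1.98885753e+00 -4.44089210e-16
  9.79311703e-01  1.87464497e+00]
[ 1.45694756e-01  2.54905822e-01  1.85597082e+00 -4.44089210e-16
  1.03071601e+00  1.91720395e+00]
[ 2.07554172e-01  3.08269132e-01  1.78139383e+00 -4.44089210e-16
  1.05192969e+00  2.82554805e+00]
5.875
```

View pics/b.png

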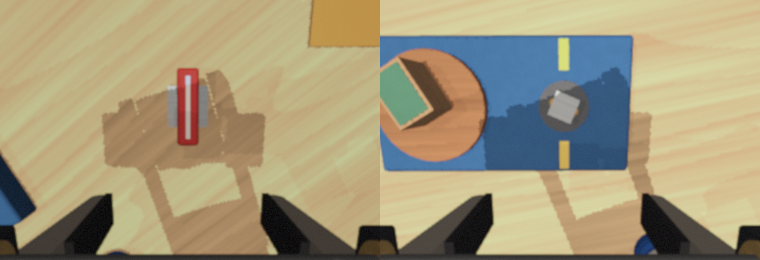

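The left half shows the key bar at about (187,106) with a white line, upright. The right half shows the square drive at about (564,107), rotated about 25°, between the yellow marks at (564,54) and (564,154). Now the precise poses.

Run:
```python
from h import *
import pickle
w=pickle.load(open('w.pkl','rb')); w['top']=pickle.load(open('i.pkl','rb'))['top'];w['scene']=pickle.load(open('i.pkl','rb'))['scene']
def rect(q):
    r=cv2.minAreaRect((q[:,:2]*1000).astype(np.float32)); c,(a,b),t=r
    if b>a: t+=90
    return np.round(c,1),np.round((a,b),1),round((t+90)%180-90,1),np.median(q[:,2]).round(4)
def big(m):
    c,l,st,_=cv2.connectedComponentsWithStats(m.astype(np.uint8)); return l==1+np.argmax(st[1:,4])
for n,im in w.items():
    P=cloud(im);hsv=cv2.cvtColor(im['frame'],cv2.COLOR_RGB2HSV);H,S,V=[hsv[...,i].astype(int) for i in range(3)]
    x,y,z=P[...,0],P[...,1],P[...,2]
    dk=np.hypot(x-.491,y+.208);dd=np.hypot(x-.59,y-.0675)
    if 'key' in n or n in('top','scene'):
        m=(dk<.045)&(z>.06);print(n,'bar',m.sum(),rect(P[m]),z[m].max())
        m=(dk<.035)&(z>.02)&(z<.045)&(S<90);print(n,'socket',m.sum(),np.median(z[m]))
        print(n,'table',np.nanmedian(z[(dk>.06)&(dk<.1)]))
    if 'key' not in n:
        m=(dd<.03)&(z>.058);print(n,'drive',m.sum(),m.any() and rect(P[m]))
        if m.any():
            print('   depth-med z',np.median(z[m]), P[m].mean(0))
        m=(dd<.08)&(H>18)&(H<36)&(S>120)&(z>.035)&(z<.05)
        c,l,st,_=cv2.connectedComponentsWithStats(m.astype(np.uint8))
        ce=[P[l==i].mean(0) for i in range(1,c) if st[i,4]>15]
        if len(ce)==2: d=ce[1]-ce[0];print(n,'marks',np.round(ce,4),np.mean(ce,0).round(4),np.degrees(np.arctan2(d[1],d[0]))%180-180,np.linalg.norm(d))
        m=(dd<.03)&(z>.042)&(z<.05);print('collar',np.median(z[m]),rect(P[m]) if m.sum()>5 else 0)
        m=big((dd<.25)&(H>98)&(H<128)&(S>110)&(z>.034)&(z<.048));print('stand',rect(P[m]))
```

```text
key0 bar 18674 (array([ 478.8, -209. ]), array([57.5, 77.7]), -57.6, np.float64(0.2918)) 0.2998882123347022
key0 socket 749 0.030097190423135634
key0 table 0.23887162738007925
drive0 drive 674 (array([588.1,  69.8]), array([29.7, 23.9]), 55.9, np.float64(0.066))
   depth-med z 0.06598858251079753 [0.58818863 0.06963506 0.0657302 ]
collar 0.04411299835001237 (array([588.1,  69.6]), array([50.7, 50.5]), 79.2, np.float64(0.0441))
stand (array([601.2, 132.7]), array([265.3, 135.6]), 78.7, np.float64(0.04))
drive1 drive 672 (array([588.3,  70.1]), array([29.3, 24.1]), 55.8, np.float64(0.066))
   depth-med z 0.06601215898519638 [0.58830603 0.06955604 0.06574919]
drive1 marks [[0.6357 0.0598 0.0411]
 [0.538  0.079  0.0412]] [0.5868 0.0694 0.0411] -11.17522906971621 0.09953738386101639
collar 0.04410726577112101 (array([587.8,  69.6]), array([51.3, 51.3]), -15.5, np.float64(0.0441))
stand (array([600.8, 132.8]), array([265.2, 136.2]), 78.6, np.float64(0.04))
top bar 243 (array([ 490.9, -208.9]), array([20.3, 69.4]), -38.2, np.float64(0.0703)) 0.07603300009428837
top socket 107 0.030542429662
[... 431 characters left out ...]
2.7, 131.6]), array([267.8, 137. ]), 78.7, np.float64(0.0404))
scene bar 200 (array([ 488.9, -208.5]), array([20. , 70.9]), -38.4, np.float64(0.0702)) 0.07536329649877271
scene socket 126 0.029865880415891777
scene table 0.0005014018826151601
scene drive 83 (array([586.7,  68.6]), array([25.7, 29. ]), -29.4, np.float64(0.0653))
   depth-med z 0.06528263457399242 [0.58866572 0.06696426 0.06465557]
scene marks [[0.5374 0.0794 0.0415]
 [0.6387 0.0586 0.0417]] [0.588  0.069  0.0416] -11.61023551566791 0.10338623321918403
collar 0.044502309365969106 (array([588.6,  65. ]), array([53.5, 47.2]), 27.7, np.float64(0.0445))
stand (array([602.5, 129.7]), array([263.9, 136.4]), 78.6, np.float64(0.0404))
```

Run:
```python
from h import *
import pickle
w=pickle.load(open('w.pkl','rb'))
for n in('key0','drive0','drive1'):
    P=cloud(w[n]);z=P[...,2];x,y=P[...,0],P[...,1]
    if n=='key0': m=(z>.06)&(z<.08)&(np.hypot(x-.491,y+.208)<.05)
    else: m=(z>.0635)&(z<.07)&(np.hypot(x-.5882,y-.0696)<.025)
    q=P[m]; r=cv2.minAreaRect((q[:,:2]*1000).astype(np.float32)); print(n,m.sum(),r,np.median(q,0))
    if n!='key0':
        u,v=(q[:,:2]-q[:,:2].mean(0)).T
        an=np.radians(np.arange(0,90,.25)); # max-extent square fit via 4th harmonic of support
        print('  minwidth',min((np.ptp(np.percentile(u*np.cos(a)+v*np.sin(a),[1,99]))+np.ptp(np.percentile(-u*np.sin(a)+v*np.cos(a),[1,99])),np.degrees(a)) for a in an))
a=np.radians(-38.3); p=[.4905,-.2087]
ctrl.move_pose([*p,.12],[np.pi,0,a]);ctrl.dwell(.3)
o=telemetry.get_obs();print(o['time_s'],o['eef_pos'],o['wrist_force'])
im=shot('wrist');save(im,'c.png')
```

```text
key0 1691 ((488.16265869140625, -207.739990234375), (19.833986282348633, 69.13015747070312), 50.99653625488281) [ 0.48931586 -0.20829516  0.06996067]
drive0 641 ((588.0875854492188, 69.68113708496094), (24.001691818237305, 23.924715042114258), 55.77069854736328) [0.58817883 0.06962831 0.06606782]
  minwidth (np.float64(0.046932169317130804), np.float64(55.0))
drive1 641 ((588.173828125, 69.76838684082031), (23.98600196838379, 24.092697143554688), 55.495155334472656) [0.58833389 0.06949809 0.06606274]
  minwidth (np.float64(0.047061518108108685), np.float64(56.5))
7.4583 [ 0.4908575  -0.20813818  0.12009967] [-0.22804784  0.79491088 -0.25210267]
```

View pics/c.png

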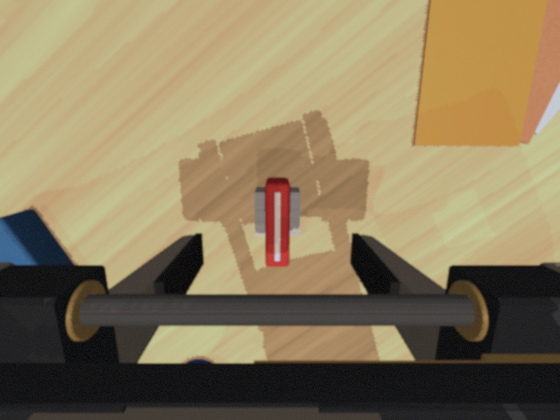

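The picture shows the bar centred between the fingers at about (278,222), with clear space on both sides. Grasping now.

Run:
```python
from h import *
a=np.radians(-39.0); p=[.4883,-.2078]
ctrl.move_straight([*p,.12],attitude=[np.pi,0,a]);ctrl.move_straight([*p,.0355],rate=.08);ctrl.dwell(.2)
o=telemetry.get_obs();print(o['eef_pos'],o['wrist_force'])
effector.move_gripper(0.015);ctrl.dwell(.2)
o=telemetry.get_obs();print(o['finger_gap'],o['grasp_force'],o['wrist_force'],o['eef_pos'])
ctrl.move_straight([*p,.16],rate=.12);ctrl.dwell(.3)
o=telemetry.get_obs();print(o['finger_gap'],o['grasp_force'],o['wrist_force'],o['time_s'],o['eef_pos'])
for n in('scene','top'):
  P=cloud(shot(n));z=P[...,2]
im=shot('wrist');P=cloud(im);save(im,'d.png')
hsv=cv2.cvtColor(im['frame'],cv2.COLOR_RGB2HSV);H,S,V=[hsv[...,i].astype(int) for i in range(3)]
m=((H<8)|(H>172))&(S>130);m[260:]=0
# bar in tool frame
T=np.eye(4);T[:3,:3]=rot(o['tcp_rot']);T[:3,3]=o['eef_pos']
q=(P[m]-T[:3,3])@T[:3,:3];q=q[np.isfinite(q).all(1)];q=q[(abs(q[:,0])<.06)&(abs(q[:,1])<.03)]
print(len(q),np.percentile(q,[0,2,50,98,100],axis=0).round(4))
```

```text
[ 0.48859525 -0.20792361  0.0359331 ] [-0.06000842 -0.94994209  0.4773503 ]
0.01994434807275048 29.998965561389923 [-0.53256932  0.71567909 -1.45457709] [ 0.48832897 -0.2077825   0.03548315]
0.019763097079680783 29.998702704906464 [-0.77363158  0.02844895 -2.49669675] 11.9417 [ 0.48811057 -0.20770965  0.159575  ]
2173 [[ 0.0068 -0.0118 -0.0396]
 [ 0.008  -0.0092 -0.0359]
 [ 0.0258  0.0008 -0.0343]
 [ 0.0353  0.0103 -0.0054]
 [ 0.0355  0.013  -0.0006]]
```

View pics/d.png

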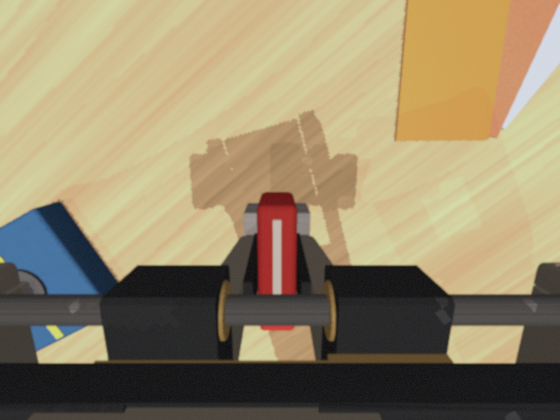

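The key is held squarely (gap 19.8 mm, bar end 35.3 mm ahead), and it stands upright at around (277,260). Next I move over the drive and feel downward.

```bash
cat >> h.py <<'E'
def feel(p,a,z0,z1,tare,fmax,step=.0005,rate=.02):
    z=z0; log=[]
    while z>z1:
        z-=step; ctrl.move_straight([*p,z],rate=rate,attitude=[np.pi,0,a]); ctrl.dwell(.03)
        o=telemetry.get_obs(); f=o['wrist_force']-tare; log.append((round(z*1e3,1),round(o['eef_pos'][2]*1e3,1),*f.round(1)))
        if np.linalg.norm(f)>fmax: break
    return z,log
E
python3 - <<'E'
from h import *
a=np.radians(-34.4); p=[.5880,.0698]
ctrl.move_straight([*p,.16],rate=.18,attitude=[np.pi,0,a]);ctrl.move_straight([*p,.106],rate=.08);ctrl.dwell(.4)
o=telemetry.get_obs();t=o['wrist_force'];print(t,o['eef_pos'],o['time_s']);np.save('t.npy',t)
z,l=feel(p,a,.106,.0945,t,15)
for r in l: print(*r)
o=telemetry.get_obs();print(o['eef_pos'],o['torque'],o['time_s'])
E
```

```text
[ 0.28339041 -0.08524057 -1.3893437 ] [0.58810534 0.06980403 0.10625855] 15.1083
105.5 105.5 -0.4 0.5 -0.5
105.0 104.9 0.0 -0.5 -1.2
104.5 104.4 0.1 -0.2 -0.9
104.0 104.0 -0.5 1.2 -0.6
103.5 103.5 -0.0 0.7 -0.6
103.0 103.0 -0.1 -0.2 -0.6
102.5 102.5 0.4 0.1 -1.2
102.0 102.0 0.0 0.1 0.2
101.5 101.5 -0.7 -0.2 -0.7
101.0 101.0 -0.3 0.4 -0.4
100.5 100.5 -0.2 -0.3 -0.2
100.0 100.0 -0.1 0.4 -0.3
99.5 99.4 -0.2 -0.4 -1.3
99.0 99.0 -0.3 -1.1 -0.8
98.5 98.5 0.2 0.0 -0.5
98.0 98.0 0.2 -0.5 0.1
97.5 97.5 -0.7 -0.1 -1.0
97.0 97.0 -0.4 0.7 -0.6
96.5 96.5 -0.2 -0.0 -0.3
96.0 96.0 0.2 -0.3 -0.9
95.5 95.5 0.0 0.4 -0.5
95.0 95.0 0.3 0.3 0.0
94.5 94.5 -0.4 0.3 -1.0
[0.58798943 0.06980829 0.09448035] [ 0.00559529  0.11254414 -0.01430677] 21.625
```

The key went 7 mm over the drive with no contact force, so the angle and centring are right. I press on over the balls.

Run:
```python
from h import *
a=np.radians(-34.4); p=[.5880,.0698]
z,l=feel(p,a,.0945,.0780,np.load('t.npy'),24)
for r in l: print(*r)
o=telemetry.get_obs();print(o['eef_pos'],o['torque'],o['time_s'],o['finger_gap'])
```

```text
94.0 94.0 -1.1 -0.2 0.1
93.5 93.5 -0.5 0.9 -0.3
93.0 93.1 -0.3 1.5 -0.7
92.5 92.6 0.4 1.1 0.7
92.0 92.2 1.8 0.7 1.9
91.5 91.7 1.5 2.4 4.6
91.0 91.2 1.1 1.1 5.6
90.5 90.6 0.4 0.3 6.7
90.0 89.6 1.5 1.0 2.5
89.5 89.4 0.3 1.4 3.7
89.0 88.9 0.7 1.3 2.6
88.5 88.4 0.7 1.8 1.9
88.0 87.7 1.4 0.5 -0.7
87.5 87.4 0.6 1.2 0.8
87.0 86.9 0.2 1.5 -1.1
86.5 86.5 0.4 0.8 0.1
86.0 86.0 0.5 1.8 -0.4
85.5 85.5 0.3 0.5 -0.4
85.0 84.7 0.4 0.9 -3.3
84.5 84.3 -0.1 1.6 -2.2
84.0 83.8 -0.3 1.5 -3.6
83.5 83.3 0.0 -0.4 -6.2
83.0 82.8 1.4 0.5 -7.0
82.5 82.3 0.9 -0.2 -7.0
82.0 81.9 0.9 1.1 -8.2
81.5 81.4 1.5 1.8 -7.0
81.0 81.0 1.2 0.9 -5.3
80.5 80.7 -0.2 1.4 -3.4
80.0 80.2 0.0 0.2 -1.3
79.5 79.6 -1.1 0.2 -0.9
79.0 79.2 -1.6 -0.5 1.8
78.5 78.7 -1.7 -0.5 6.4
78.0 78.3 -1.8 -0.4 7.8
[0.58811985 0.06979163 0.07834349] [-0.10219074  0.68848996  0.00130563] 30.975 0.02011450616237943
```

The key is home (contact at TCP z ≈ 79.3 mm, as expected). Now the turn of +23° to the marks.

Run:
```python
from h import *
p=[.5880,.0698,.0790];t=np.load('t.npy')
for d in list(np.arange(-32.4,-11.3,2))+[-11.3]:
    ctrl.move_pose(p,[np.pi,0,np.radians(d)])
    o=telemetry.get_obs();print(round(d,1),np.degrees(o['tcp_rot'][2]).round(1),(o['wrist_force']-t).round(1),o['torque'].round(2))
ctrl.dwell(.4);o=telemetry.get_obs();print(o['time_s'],o['eef_pos'],(o['wrist_force']-t).round(1),np.degrees(o['tcp_rot'][2]))
effector.move_gripper(0.06);ctrl.dwell(.2)
ctrl.move_straight([*p[:2],.17],rate=.1)
a=np.radians(-11.3);ctrl.move_straight([p[0]-.06*np.cos(a),p[1]-.06*np.sin(a),.19]);ctrl.dwell(.3)
im=shot('wrist');save(im,'e.png');P=cloud(im);z=P[...,2];dd=np.hypot(P[...,0]-.588,P[...,1]-.0698)
m=(z>.10)&(z<.125)&(dd<.045);q=P[m];print(cv2.minAreaRect((q[:,:2]*1000).astype(np.float32)),np.median(q[:,2]))
m=(z>.068)&(z<.08)&(dd<.035);print(np.median(z[m]),m.sum())
print(telemetry.get_obs()['time_s'])
```

```text
-32.4 -32.4 [-1.2  0.3  3.7] [0.02 0.13 0.1 ]
-30.4 -30.5 [1.1 0.7 3.6] [ 0.14 -0.02  0.04]
-28.4 -28.5 [1.8 1.1 2.6] [ 0.33 -0.25 -0.07]
-26.4 -26.5 [2.6 2.2 2.3] [ 0.39 -0.45 -0.07]
-24.4 -24.5 [2.9 1.8 2.5] [ 0.45 -0.58 -0.01]
-22.4 -22.5 [3.8 2.  1.9] [ 0.48 -0.66 -0.07]
-20.4 -20.5 [4.3 2.4 1.8] [ 0.51 -0.85 -0.1 ]
-18.4 -18.5 [4.5 1.4 2.5] [ 0.5  -0.86 -0.  ]
-16.4 -16.5 [4.7 2.4 2.3] [ 0.46 -0.84 -0.08]
-14.4 -14.5 [2.9 3.4 2. ] [ 0.45 -0.77 -0.05]
-12.4 -12.5 [3.9 2.1 2.3] [ 0.46 -0.84 -0.07]
-11.3 -11.4 [3.7 2.5 1.7] [ 0.45 -0.79 -0.07]
34.375 [0.58833727 0.0698535  0.07913638] [4.  1.7 2.6] -11.393400539821195
((587.8045043945312, 69.50486755371094), (19.69126319885254, 69.53119659423828), 78.96470642089844) 0.11384239971356704
0.07391574392633138 887
37.2917
```

View pics/e.png

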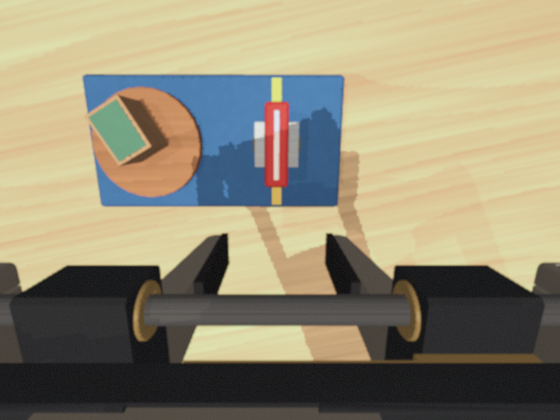

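The bar at (276,145) lies in line with the yellow marks at (276,90) and (276,196). Its angle is -11.0°, its top is at 113.8 mm, so it is home, and it is released. Handing in.

```bash
python3 -c "
from h import *
print(workorder.sign_off())"
```

```text
the job is handed in; nothing more can be done
None
```

The key is fully home on the drive (bar top at 113.8 mm, 114 expected) and its bar is within about 0.3° of the line of the yellow marks; it is released, the gripper steered clear of the box, bottle and jar, the wrist force stayed under about 10 N, and the job was handed in at about 37 s with no verdict returned.

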